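# Glue-up: stack the boards and hover the press block

### The arm

A 7-joint arm with a two-finger parallel gripper is mounted at the origin on a cart in front of the work surface, level with it; the furniture and walls round the work are solid. World frame = base frame: x ahead of the robot, y to its left, z up, the work surface at z = 0. Lengths are in m, angles in rad, forces in N, time in s.
With the tool pointing down it reaches from about 0.425 to 0.975 m from the base axis. Payload 16.7 kg.
Tool frame: the origin (TCP) lies midway between the tips of the shut fingers; the grasp point (between the pads) lies arm.grip_point_offset behind it (arm.grip_point_offset is the distance from the TCP to the grasp point, in m); z points along the fingers, y is the line along which they close (so a half turn about z gives the same grasp; the last joint's range is limited). The gripper opens to 85 mm and grips with 20 to 120 N. Pads are 22 mm wide; open, the fingers measure 114 mm over their backs; the gripper's body (76 mm by 85 mm) begins 54 mm behind the grasp point. The pads swing forward as they close: fully open they stand 13 mm farther back than shut.
Start: joints at [0.984, 0.426, 0.074, 1.606, -0.034, 1.111, -0.067], TCP at [0.286, -0.611, 0.211] pointing down, gripper open.
Joint ranges: [-2.85, 2.85], [-0.5, 2.14], [-1.23, 1.37], [0.21, 2.46], [-1.02, 4.16], [0.16, 2.05], [-2.73, 2.73]. Speed limits (rad/s): [1.89, 1.89, 2.39, 2.39, 3.01, 3.01, 3.01].

### API

Orientations are given as a unit quaternion [w, x, y, z].
In Python, from plant import arm, eyes, spotter gives the robot as it stands.
- The arm moves only by the tool arm_command, never from a script. Its argument "motion" is a list of rows, each an object with "gripper": the closure, from -1 (fully open) to 1 (shut); "slide": the shift along the tool's x, y, z in units of 30 mm (1.0 is 30 mm), a list of three; "turn": the turn, a rotation vector about the tool's x, y, z in units of 5 degrees (1.0 is 5 degrees), a list of three. In form: [{"gripper": gripper, "slide": [dx, dy, dz], "turn": [rx, ry, rz]}, ...]. A call has 1 to 8 rows; each row shifts and turns the commanded pose from where the row before left it, along the tool's axes as they then stand; what a row does not reach is not made up. A row lasts 1/10 s, in which the tool goes at most 50 mm and 8.59 degrees, less where a joint would pass 70% of its speed; a pose out of reach is approached as far as the arm can. A call is refused whole if a number of a shift passes 1 or a number of a turn 1, either way. A call with a gripper value outside its range is refused whole. The fingers move at their own pace and stop on an object; "grip_force" is the grip in N (left out, the last holds). Time passes only in rows, so rows that do not move let the fingers close. It gives the time, the measured TCP pose, the force, the opening and the grip force at its end, in the units of the state.
- arm.get_state(): the state, without advancing time (a new reading comes with each control period).
- eyes.grab_frame(name): name is "scene" or "top" or "wrist"; returns a dict with "pixels" (480x640x3 uint8, blue, green, red), "vertical_fov" (degrees; the focal length in pixels is half the picture's height over the tangent of half this angle, whatever the lens; pixels are square), "cx", "cy" (the principal point, pixels), "cam_to_world" (4x4, takes a point from camera to world coordinates). Camera axes: x right, y up, looking along -z (the intrinsics and any distortion apply to the point x, -y, -z); pixel columns grow to the right and rows downward; lengths in m; the calibration is good to about 2 mm. A picture is of the moment at which its call begins. There is no depth.
- arm.finish_job(): hands the job in; it is judged then, once.
Trained networks look in a picture, given as the dict that the camera call returned (one of the last four; its "shot" number tells which), for a name from the list of things; names that differ only in an ending like _2 or _b are one class to them, and where a whole thing is asked for, a point or a joint stands for the part that bears it (a point fixed in the world has none). Each returns a list of dicts, best first, with "p" (0 to 1); they miss things now and then, are a little off and sometimes report something else, mostly with a low value. They report only what shows in the picture. A call takes as long as a camera call. They do not tell look-alikes from the thing itself.
- spotter.find_in(picture, thing): "centre" ([x, y, z] in m, in world coordinates, good to about 4 mm: the middle of the surface that is visible of it).
The state is a dict: "t": time; "joints": joint angles; "dq": joint speeds; "effort": joint torques, N m; "ee_pos": TCP position; "eef_rot": TCP orientation; "ft_force": force on the tool from outside, world axes, zero at the start; "wrist_torque": the same for the moment, N m; "width": opening from 0.0 (shut) to 1.0 (fully open); "finger_force": force on a finger pad.
Only numpy, scipy, OpenCV 4.12 (cv2) and the standard library are available. Lean on these libraries where they do the work, as an engineer would, in place of code of your own. Each camera call takes 0.05 s, during which the arm holds its last target. There are 200 camera calls.

### The job

Carry the thin pine board over the row of freshly sprayed cups and stack it squarely, edges flush, on the identical board that lies alone on the right of the cups, and let go of it. Then carry the thick pine block over the same row and stop with it hovering level about 15 mm above the pile, centred and lined up lengthwise with it; the program finishes while still holding it there. The paint is wet: touch none of the cups in the row, and the block must never touch the boards, as the glue is still to be brushed on.

Things in the scene. Friction and masses are not known exactly. Their poses are not given: they have to be found in the camera images.
- base_board: bottom board, 38 (x) x 88 (y, long axis) x 19 mm (z), 0.15 kg, plain pine; origin at the centre of its underside, z up. Lies flat and loose on the bench to the right (-y) of the row of cups; its place and yaw vary.
- loose_board: thin board to be stacked, the same as the bottom board: 38 (x) x 88 (y, long axis) x 19 mm (z), about 0.15 kg, plain pine; origin at the centre of its underside, z up. Lies flat on the bench to the left (+y) of the row; either of it and the thick block may be the one nearer the robot.
- press_block: thick press block, 45 (x) x 120 (y, long axis) x 45 mm (z), about 0.2 kg (varies), plain pine; origin at the centre of its underside, z up. Lies flat on the bench to the left (+y) of the row, 0.11 to 0.16 m from the thin board in x.
- drying_board: fixed plywood drying board, 330 (x, long axis, roughly away from the robot) x 90 (y) x 14 mm (z), under the row of cups; origin at the centre of its underside, on the bench. Place and yaw vary a little. Beyond the work a wall shelf (front edge about x = 0.63, y > 0, underside about 0.42 m up) and helmets on stands (x > 0.72) limit the wrist: keep the carrying path short and straight.
- cup_0: upturned spray cup, grey above and red below, 73 mm across and 96 mm tall, loose, on the drying board at its end nearest the robot; origin at the centre of its underside. Its top stands 110 mm above the bench. Wet paint: not to be touched.
- cup_1: the same cup, at the middle of the drying board, about 105 mm from the others (centre to centre)
- cup_2: the same cup, at the far end of the drying board
Not all that is in view belongs to the job. What is shaped like the loose_board but green is not meant. What is shaped like the base_board but turquoise is not meant.

How it is judged:
By the outcome, as a careful person would: the job done as asked, in the order asked, and still so for the second after the job is handed in, while the arm keeps its last pose, push and grip.
It also fails if it takes over 64 s, if anything falls off the work surface, if the arm or the gripper's body presses on something with over 40 N, if the wrist force passes 120 N, or if a joint passes its speed limit or range.

## Working session

There is one attempt and no reset: what is moved stays moved. The work goes in short steps, Python scripts to look and compute and a tool call to move; the robot and the scene stay as the last step left them, time stands still between calls to the robot, and variables do not carry over. Pictures are saved under pics/ and viewed, at most 10 in all, crops included, and the job is handed in when it is done.

Besides the shell and the picture viewer there is one more tool, called after ">>>" as a command line: name --argument value ..., lists and objects as JSON in quotes. arm_command: Moves the arm, as the interface text tells. Its arguments: {"type":"object","properties":{"motion":{"type":"array","items":{"type":"object","properties":{"gripper":{"type":"number"},"slide":{"type":"array","items":{"type":"number"}},"turn":{"type":"array","items":{"type":"number"}}}}},"grip_force":{"type":"number"}},"required":["motion"]}

```bash
mkdir -p pics; ls; python3 - <<'E'
from plant import arm,eyes,spotter
import cv2,numpy as np,pickle
print(arm.get_state(), arm.grip_point_offset)
for n in ["top","scene"]:
    f=eyes.grab_frame(n); cv2.imwrite(f"pics/{n}1.png",f["pixels"]); pickle.dump(f,open(n+"1.pkl","wb"))
    print(n,f["vertical_fov"],f["cx"],f["cy"],np.round(f["cam_to_world"],3).tolist(),[k for k in f])
    for t in ["base_board","loose_board","press_block","drying_board","cup_0"]:
        print(t,[(np.round(d["centre"],3).tolist(),round(d["p"],2)) for d in spotter.find_in(f,t)])
E
```

```text
pics
{'t': 0.0, 'joints': array([ 0.98349495,  0.42671776,  0.07382035,  1.6066098 , -0.03412534,
        1.11080329, -0.06709475]), 'dq': array([ 0.0006819 ,  0.00085401,  0.00186319, -0.00091704,  0.0004588 ,
       -0.00196902, -0.00022492]), 'effort': array([ 5.32688446e-04, -9.49811554e+01,  3.76143783e+00, -4.63510430e+01,
        1.94056635e-02,  1.01621478e-02,  1.07825613e-04]), 'ee_pos': array([ 0.28597713, -0.61094319,  0.21001796]), 'eef_rot': array([-6.17808730e-04,  9.76137642e-01,  2.17151777e-01, -1.67350397e-04]), 'ft_force': array([ 0.53979125, -0.1758845 , -0.28760568]), 'wrist_torque': array([-0.00809285,  0.03893082, -0.03749556]), 'finger_force': 0.0, 'width': 0.9977541675327369} 0.0187
top 46.98016363706671 313.25912817460966 243.2943330624112 [[0.026, 0.985, -0.169, 0.254], [-1.0, 0.025, -0.012, 0.011], [-0.008, 0.169, 0.986, 1.247], [0.0, 0.0, 0.0, 1.0]] ['pixels', 'vertical_fov', 'cx', 'cy', 'cam_to_world', 'shot']
base_board [([0.444, -0.342, 0.02], 0.58)]
loose_board [([0.347, 0.26, 0.023], 0.83)]
press_block [([0.49, 0.234, 0.05], 0.57)]
drying_board [([0.497, 0.002, 0.016], 0.67)]
cup_0 [([0.619, 0.026, 0.096], 0.89), ([0.41, 0.001, 0.108], 0.79), ([0.52, 0.005, 0.106], 0.59)]
scene 43.70419547166893 314.5224744600352 246.93748719306302 [[-0.904, 0.258, -0.341, 0.0], [-0.427, -0.504, 0.751, 1.067], [0.022, 0.824, 0.566, 0.836], [0.0, 0.0, 0.0, 1.0]] ['pixels', 'vertical_fov', 'cx', 'cy', 'cam_to_world', 'shot']
base_board [([0.453, -0.215, 0.02], 0.9), ([0.438, -0.331, 0.015], 0.63)]
loose_board [([0.353, 0.27, 0.021], 0.96), ([0.29, 0.405, 0.018], 0.9)]
press_block [([0.488, 0.255, 0.048], 0.82), ([0.625, 0.047, 0.07], 0.47)]
drying_board [([0.498, 0.032, 0.014], 0.79)]
cup_0 [([0.625, 0.052, 0.067], 0.9), ([0.52, 0.022, 0.067], 0.62), ([0.411, 0.02, 0.07], 0.61)]
```

View pics/top1.png

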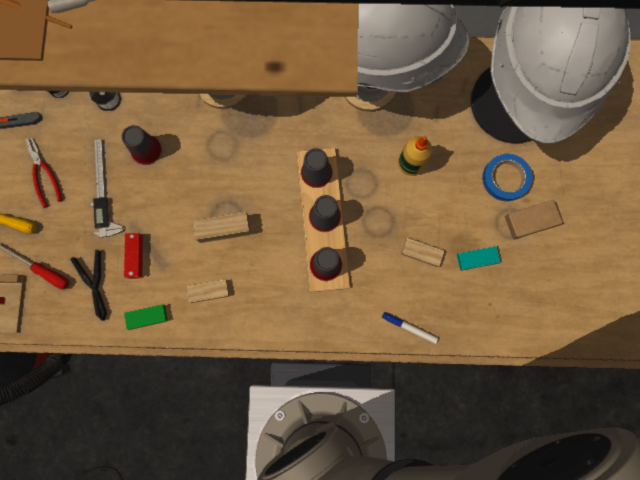

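View pics/scene1.png

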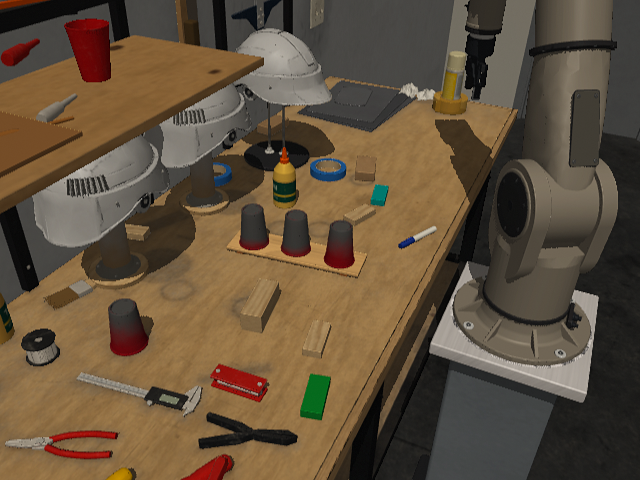

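Top view shows the loose pine board at about (208,291), thick block at (221,226), base board at (424,251); the cups are at (326,262), (326,212) and (317,167). The green and turquoise pieces are decoys. The scene view agrees. I'll zoom in on the three pieces.

```bash
cat > h.py <<'E'
import numpy as np,cv2,pickle
from scipy.optimize import least_squares
def proj(f,P):
    M=np.linalg.inv(f["cam_to_world"]); P=np.atleast_2d(P)
    c=P@M[:3,:3].T+M[:3,3]; F=240/np.tan(np.radians(f["vertical_fov"])/2)
    return np.c_[f["cx"]+F*c[:,0]/-c[:,2], f["cy"]+F*-c[:,1]/-c[:,2]]
def back(f,uv,z):
    F=240/np.tan(np.radians(f["vertical_fov"])/2); T=f["cam_to_world"]
    d=T[:3,:3]@np.array([(uv[0]-f["cx"])/F,-(uv[1]-f["cy"])/F,-1]); return T[:3,3]+d*(z-T[2,3])/d[2]
def corners(p,L,z):  # p=x,y,yaw ; L=(lx,ly); order (-,-),(+,-),(+,+),(-,+)
    s=np.array([[-1,-1],[1,-1],[1,1],[-1,1]])*np.array(L)/2
    c,n=np.cos(p[2]),np.sin(p[2]); return np.c_[s@np.array([[c,n],[-n,c]])+p[:2],np.full(4,z)]
def boxmask(f,p,L,z0,z1,shape=(480,640)):
    uv=proj(f,np.r_[corners(p,L,z0),corners(p,L,z1)])
    m=np.zeros(shape,np.uint8); cv2.fillConvexPoly(m,cv2.convexHull((uv*16).round().astype(np.int32)),1,shift=4); return m
E
python3 - <<'E'
from h import *
t=pickle.load(open("top1.pkl","rb"));s=pickle.load(open("scene1.pkl","rb"))
def crop(f,c,w,h,k):
    x,y=c[0]-w//2,c[1]-h//2; im=cv2.resize(f["pixels"][y:y+h,x:x+w],None,fx=k,fy=k,interpolation=cv2.INTER_CUBIC)
    for i in range(0,w,10):
        cv2.line(im,(i*k,0),(i*k,4),(0,0,255)); cv2.putText(im,str(x+i),(i*k,12),0,.3,(255,0,0))
    for i in range(0,h,10):
        cv2.line(im,(0,i*k),(4,i*k),(0,0,255)); cv2.putText(im,str(y+i),(0,i*k+4),0,.3,(255,0,0))
    return im
r1=np.hstack([crop(t,c,66,40,4) for c in [(208,291),(221,226),(424,251)]])
r2=np.hstack([crop(s,c,66,66,4) for c in [(317,338),(261,304),(359,215)]])
cv2.imwrite("pics/z.png",np.vstack([r1,r2]))
E
```

```text
(no output)
```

View pics/z.png

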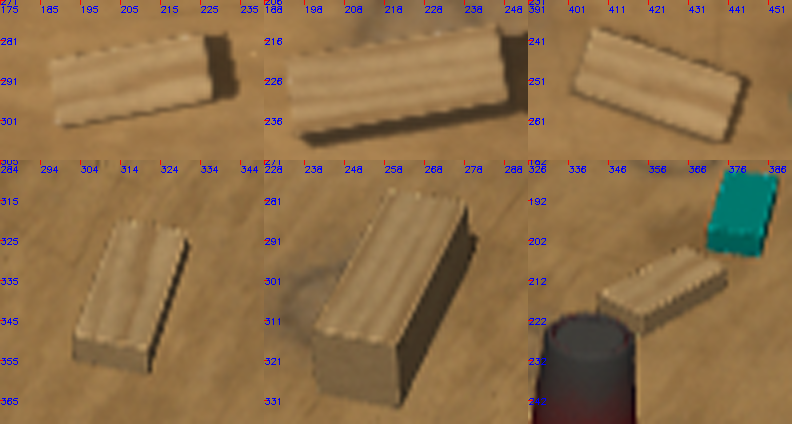

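Zoom: the top faces are crisp. Top-view corners: loose board (187.5,286)…(228,295.5), block (194,220.5)…(249,231.5), base board (407,238)…(440,266). Each piece is also clear in the scene view. I'll fit poses to these corners.

```bash
python3 - <<'E'
from h import *
t=pickle.load(open("top1.pkl","rb"));s=pickle.load(open("scene1.pkl","rb"))
D={"loose":((.038,.088),.019,(.347,.26,.15),[(187.5,286),(226,279.75),(228,295.5),(190.5,302.75)],[(313.75,320),(330.75,324.5),(321.5,352.5),(302.5,348.5)]),
"block":((.045,.12),.045,(.49,.235,.1),[(194,220.5),(246.25,212),(249,231.5),(197,239.25)],[(260,278.5),(278.5,283),(262,317.5),(240.5,313.5)]),
"base":((.038,.088),.019,(.44,-.215,-.3),[(407.25,238),(444.75,250),(440,266),(402.25,253.75)],[(365,204),(375.75,209.5),(354.25,221.5),(343.5,215.25)])}
for n,(L,z,p0,a,b) in D.items():
    def res(p,cams):
        r=[]
        for f,uv in cams:
            q=proj(f,corners(p,L,z)); uv=np.array(uv)
            c=[q-np.roll(uv[::d],k,0) for d in (1,-1) for k in range(4)]
            r.append(min(c,key=lambda e:(e**2).sum()).ravel())
        return np.concatenate(r)
    for nm,cams in (("top",[(t,a)]),("scene",[(s,b)]),("both",[(t,a),(s,b)])):
        o=least_squares(res,p0,args=(cams,)); print(n,nm,o.x.round(4),"rms px",np.sqrt((o.fun**2).mean()).round(2))
E
```

```text
loose top [0.3507 0.2582 0.2031] rms px 0.51
loose scene [0.354  0.2635 0.193 ] rms px 0.62
loose both [0.3528 0.2606 0.1964] rms px 1.14
block top [0.4942 0.2312 0.1847] rms px 0.55
block scene [0.4969 0.2368 0.1948] rms px 0.54
block both [0.4961 0.2336 0.1886] rms px 1.1
base top [ 0.4508 -0.2214 -0.2944] rms px 0.04
base scene [ 0.454  -0.2155 -0.3332] rms px 0.24
base both [ 0.4526 -0.22   -0.3083] rms px 0.88
```

```bash
cat >> h.py <<'E'
from scipy.spatial.transform import Rotation as R
def T_of(pos,q):  # q wxyz
    T=np.eye(4);T[:3,:3]=R.from_quat(np.r_[q[1:],q[0]]).as_matrix();T[:3,3]=pos;return T
def down(x,y,z,a):  # tool y at world angle a, z down
    T=np.eye(4);c,s=np.cos(a),np.sin(a)
    T[:3,1]=[c,s,0];T[:3,2]=[0,0,-1];T[:3,0]=np.cross(T[:3,1],T[:3,2]);T[:3,3]=[x,y,z];return T
def now():
    from plant import arm
    s=arm.get_state();return T_of(s["ee_pos"],s["eef_rot"])
def rows(A,B,n=None):
    """n equal rows leading from A to B"""
    from scipy.linalg import fractional_matrix_power as fp
    D=np.linalg.inv(A)@B
    for k in ([n] if n else range(1,80)):
        S=np.real(fp(D,1/k)); sl=S[:3,3]/.03; tu=np.degrees(R.from_matrix(S[:3,:3]).as_rotvec())/5
        if max(abs(sl).max(),abs(tu).max())<=.98: break
    print(k,"rows slide",sl.round(3),"turn",tu.round(3)); return k
def where(T):
    print("pos",T[:3,3].round(4),"ya",np.arctan2(T[1,1],T[0,1]).round(4),"z",T[:3,2].round(4))
E
python3 - <<'E'
from h import *
A=now();where(A);rows(A,down(.453,-.22,.21,-.308),16)
E
```

```text
pos [ 0.2862 -0.6113  0.2107] ya -1.133 z [ 0.e+00  1.e-04 -1.e+00]
16 rows slide [ 0.859 -0.307  0.001] turn [-0.    -0.    -0.591]
```

>>> arm_command --motion '[{"gripper": -1,"slide": [0.86,-0.31,0],"turn": [0,0,-0.59]},{"gripper": -1,"slide": [0.86,-0.31,0],"turn": [0,0,-0.59]},{"gripper": -1,"slide": [0.86,-0.31,0],"turn": [0,0,-0.59]},{"gripper": -1,"slide": [0.86,-0.31,0],"turn": [0,0,-0.59]},{"gripper": -1,"slide": [0.86,-0.31,0],"turn": [0,0,-0.59]},{"gripper": -1,"slide": [0.86,-0.31,0],"turn": [0,0,-0.59]},{"gripper": -1,"slide": [0.86,-0.31,0],"turn": [0,0,-0.59]},{"gripper": -1,"slide": [0.86,-0.31,0],"turn": [0,0,-0.59]}]'

```text
t: 1.4
ee_pos: [0.4113, -0.4302, 0.2108]
eef_rot: [0.0, 0.91, 0.414, 0.0]
ft_force: [-0.2, -0.3, -0.2]
width: 0.997
finger_force: 0.0
```

>>> arm_command --motion '[{"gripper": -1,"slide": [0.86,-0.31,0],"turn": [0,0,-0.59]},{"gripper": -1,"slide": [0.86,-0.31,0],"turn": [0,0,-0.59]},{"gripper": -1,"slide": [0.86,-0.31,0],"turn": [0,0,-0.59]},{"gripper": -1,"slide": [0.86,-0.31,0],"turn": [0,0,-0.59]},{"gripper": -1,"slide": [0.86,-0.31,0],"turn": [0,0,-0.59]},{"gripper": -1,"slide": [0.86,-0.31,0],"turn": [0,0,-0.59]},{"gripper": -1,"slide": [0.86,-0.31,0],"turn": [0,0,-0.59]},{"gripper": -1,"slide": [0.86,-0.31,0],"turn": [0,0,-0.59]}]'

```text
t: 2.2
ee_pos: [0.4525, -0.2163, 0.2107]
eef_rot: [-0.0, 0.806, 0.592, 0.0]
ft_force: [0.1, -0.4, 0.6]
width: 1.002
finger_force: 0.0
```

```bash
python3 - <<'E'
from h import *
from plant import arm,eyes,spotter
A=now();where(A);print(arm.get_state()["joints"].round(2))
f=eyes.grab_frame("wrist");pickle.dump(f,open("w_base.pkl","wb"))
im=f["pixels"].copy()
cv2.polylines(im,[proj(f,corners((.4526,-.22,-.308),(.038,.088),.019)).astype(np.int32)],True,(0,0,255))
cv2.imwrite("pics/w_base.png",im)
print((np.linalg.inv(A)@f["cam_to_world"]).round(4),f["vertical_fov"])
rows(A,down(.47,0.02,.21,-.05));rows(down(.47,0.02,.21,-.05),down(.353,.26,.21,.198))
E
```

```text
pos [ 0.4525 -0.2163  0.2107] ya -0.305 z [-0.  0. -1.]
[ 0.57  0.16 -0.27  1.97  0.05  1.02 -0.04]
[[-9.000e-04  9.526e-01  3.042e-01  7.780e-02]
 [ 1.000e+00  4.000e-04  1.900e-03  2.000e-04]
 [ 1.700e-03  3.042e-01 -9.526e-01 -1.634e-01]
 [ 0.000e+00  0.000e+00  0.000e+00  1.000e+00]] 70.74935004930633
9 rows slide [ 0.874 -0.104  0.003] turn [-0.    -0.    -0.325]
9 rows slide [ 0.916 -0.38   0.   ] turn [ 0.     0.    -0.316]
```

View pics/w_base.png

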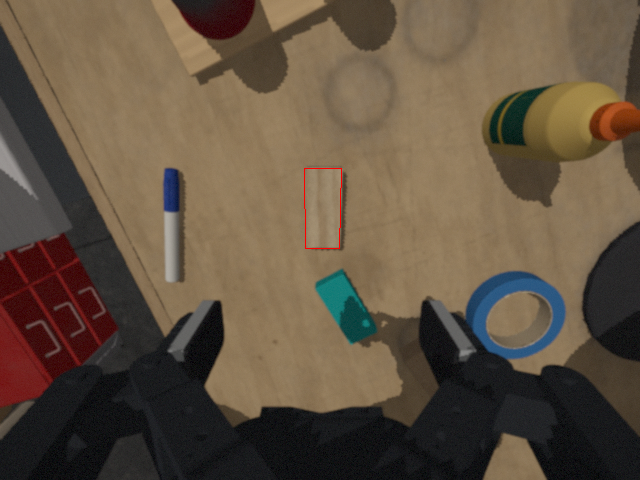

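The wrist view shows the base board at about (323,208) inside the predicted outline. The turquoise decoy is at (346,305), clear of it. I'll refine by edge contrast and move on to the loose board.

```bash
cat >> h.py <<'E'
def refine(f,p0,L,z,span=.006):
    """maximise inside-minus-outside brightness along the top face outline"""
    from scipy.optimize import minimize
    g=cv2.GaussianBlur(cv2.cvtColor(f["pixels"],cv2.COLOR_BGR2GRAY),(0,0),.8).astype(np.float32)
    u=np.linspace(-.92,.92,40); o=np.ones(40)
    def line(p,d):
        l=np.array(L)/2+d
        s=np.vstack([np.c_[u*L[0]/2,o*l[1]],np.c_[u*L[0]/2,-o*l[1]],np.c_[o*l[0],u*L[1]/2],np.c_[-o*l[0],u*L[1]/2]])
        c,n=np.cos(p[2]),np.sin(p[2])
        uv=proj(f,np.c_[s@np.array([[c,n],[-n,c]])+p[:2],np.full(len(s),z)]).astype(np.float32)
        return cv2.remap(g,uv[:,:1],uv[:,1:],cv2.INTER_LINEAR).ravel()
    cost=lambda p:-np.clip(line(p,-.0012)-line(p,.0012),-25,25).reshape(4,40).mean(1).sum()
    best=None
    for dx in (-span,0,span):
        for dy in (-span,0,span):
            x0=np.array(p0)+[dx,dy,0]
            r=minimize(cost,x0,method="Nelder-Mead",options=dict(initial_simplex=x0+np.vstack([np.zeros(3),np.diag([.004,.004,.05])]),xatol=1e-5,fatol=1e-3))
            if best is None or r.fun<best.fun: best=r
    d=line(best.x,-.0012)-line(best.x,.0012)
    print("refined",best.x.round(4),"contrast +y,-y,+x,-x",d.reshape(4,40).mean(1).round(1)); return best.x
E
python3 - <<'E'
from h import *
f=pickle.load(open("w_base.pkl","rb"));refine(f,(.4526,-.22,-.308),(.038,.088),.019)
for n in("top","scene"): 
  f=pickle.load(open(n+"1.pkl","rb"));refine(f,(.4526,-.22,-.308),(.038,.088),.019)
E
```

```text
refined [ 0.4544 -0.2195 -0.3181] contrast +y,-y,+x,-x [16.7 23.4 33.5  6.9]
refined [ 0.4514 -0.22   -0.3153] contrast +y,-y,+x,-x [ 9.8 27.2 14.5 14.5]
refined [ 0.4564 -0.2188 -0.3201] contrast +y,-y,+x,-x [ 8.6  6.3  5.4 13.3]
```

>>> arm_command --motion '[{"gripper": -1,"slide": [0.87,-0.1,0],"turn": [0,0,-0.32]},{"gripper": -1,"slide": [0.87,-0.1,0],"turn": [0,0,-0.32]},{"gripper": -1,"slide": [0.87,-0.1,0],"turn": [0,0,-0.32]},{"gripper": -1,"slide": [0.87,-0.1,0],"turn": [0,0,-0.32]},{"gripper": -1,"slide": [0.87,-0.1,0],"turn": [0,0,-0.32]},{"gripper": -1,"slide": [0.87,-0.1,0],"turn": [0,0,-0.32]},{"gripper": -1,"slide": [0.87,-0.1,0],"turn": [0,0,-0.32]},{"gripper": -1,"slide": [0.87,-0.1,0],"turn": [0,0,-0.32]}]'

```text
t: 3.05
ee_pos: [0.4724, -0.008, 0.2108]
eef_rot: [0.0, 0.736, 0.677, -0.0]
ft_force: [1.5, 0.1, -0.4]
width: 1.003
finger_force: 0.0
```

>>> arm_command --motion '[{"gripper": -1,"slide": [0.92,-0.38,0],"turn": [0,0,-0.32]},{"gripper": -1,"slide": [0.92,-0.38,0],"turn": [0,0,-0.32]},{"gripper": -1,"slide": [0.92,-0.38,0],"turn": [0,0,-0.32]},{"gripper": -1,"slide": [0.92,-0.38,0],"turn": [0,0,-0.32]},{"gripper": -1,"slide": [0.92,-0.38,0],"turn": [0,0,-0.32]},{"gripper": -1,"slide": [0.92,-0.38,0],"turn": [0,0,-0.32]},{"gripper": -1,"slide": [0.92,-0.38,0],"turn": [0,0,-0.32]},{"gripper": -1,"slide": [0.92,-0.38,0],"turn": [0,0,-0.32]}]'

```text
t: 3.85
ee_pos: [0.3779, 0.2107, 0.2108]
eef_rot: [0.0, 0.656, 0.755, -0.0]
ft_force: [0.7, 0.7, 0.1]
width: 1.003
finger_force: 0.0
```

```bash
python3 - <<'E'
from h import *
from plant import arm,eyes
A=now();where(A);print(arm.get_state()["joints"].round(2))
f=eyes.grab_frame("wrist");pickle.dump(f,open("w_loose.pkl","wb"))
print(proj(f,[[.353,.26,.019]]))
p=refine(f,(.3528,.2606,.196),(.038,.088),.019)
q=refine(f,(.4961,.2336,.189),(.045,.12),.045)
rows(A,down(p[0],p[1],.12,p[2]))
E
```

```text
pos [0.3779 0.2107 0.2108] ya 0.1403 z [ 4.e-04 -4.e-04 -1.e+00]
[ 0.03  0.07 -0.71  2.09  0.05  1.   -0.56]
[[304.02027136 156.62639445]]
refined [0.3532 0.2614 0.1968] contrast +y,-y,+x,-x [ 8.1 40.4 18.1  1.5]
refined [0.497  0.2342 0.1983] contrast +y,-y,+x,-x [15.4 26.2  6.5 35.9]
4 rows slide [ 0.45  -0.135  0.756] turn [ 0.001  0.001 -0.162]
```

>>> arm_command --motion '[{"gripper": -1,"slide": [0.45,-0.13,0.76],"turn": [0,0,-0.16]},{"gripper": -1,"slide": [0.45,-0.13,0.76],"turn": [0,0,-0.16]},{"gripper": -1,"slide": [0.45,-0.13,0.76],"turn": [0,0,-0.16]},{"gripper": -1,"slide": [0.45,-0.13,0.76],"turn": [0,0,-0.16]},{"gripper": -1,"slide": [0,0,0],"turn": [0,0,0]}]'

```text
t: 4.4
ee_pos: [0.3529, 0.2609, 0.1176]
eef_rot: [-0.001, 0.634, 0.773, -0.002]
ft_force: [0.3, -0.5, 0.6]
width: 1.002
finger_force: 0.0
```

```bash
python3 - <<'E'
from h import *
from plant import arm,eyes
A=now();where(A);print(arm.get_state()["joints"].round(2))
f=eyes.grab_frame("wrist");pickle.dump(f,open("w_loose2.pkl","wb"))
p=refine(f,(.3532,.2614,.197),(.038,.088),.019)
im=f["pixels"].copy()
cv2.polylines(im,[proj(f,corners(p,(.038,.088),.019)).astype(np.int32)],True,(0,0,255))
cv2.imwrite("pics/w_loose2.png",im)
rows(A,down(p[0],p[1],.001,p[2]))
E
```

```text
pos [0.3529 0.2609 0.1176] ya 0.1975 z [-0.0034 -0.0012 -1.    ]
[-0.11  0.23 -0.74  2.17  0.22  0.81 -0.79]
refined [0.3539 0.2615 0.2064] contrast +y,-y,+x,-x [20.7 37.5  8.3  2.2]
4 rows slide [0.004 0.012 0.971] turn [-0.01   0.001 -0.026]
```

View pics/w_loose2.png

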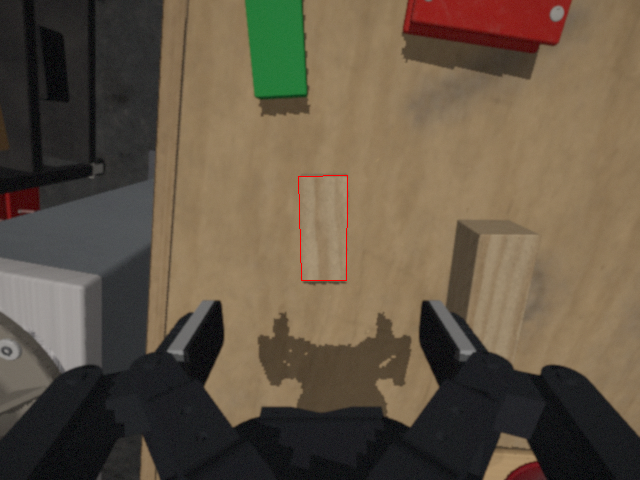

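The wrist view shows the loose board centred at about (323,229), between the fingers with nothing in the way. Descend and grip.

>>> arm_command --motion '[{"gripper": -1,"slide": [0,0.01,0.97],"turn": [0,0,-0.02]},{"gripper": -1,"slide": [0,0.01,0.97],"turn": [0,0,-0.02]},{"gripper": -1,"slide": [0,0.01,0.97],"turn": [0,0,0]},{"gripper": -1,"slide": [0,0.01,0.9],"turn": [0,0,0]},{"gripper": -1,"slide": [0,0,0],"turn": [0,0,0]}]'

```text
t: 4.95
ee_pos: [0.3559, 0.2592, 0.004]
eef_rot: [-0.0, 0.634, 0.773, -0.002]
ft_force: [-0.1, -0.1, 1.0]
width: 0.999
finger_force: 0.0
```

```bash
python3 - <<'E'
from h import *
A=now();where(A);rows(A,down(.3535,.2614,.001,.2),1)
E
```

```text
pos [0.3559 0.2592 0.004 ] ya 0.1967 z [-0.0023 -0.0021 -1.    ]
1 rows slide [ 0.087 -0.065  0.099] turn [-0.031  0.018 -0.037]
```

>>> arm_command --motion '[{"gripper": -1,"slide": [0.09,-0.06,0.1],"turn": [-0.03,0.02,-0.04]},{"gripper": 1,"slide": [0,0,0],"turn": [0,0,0]},{"gripper": 1,"slide": [0,0,0],"turn": [0,0,0]},{"gripper": 1,"slide": [0,0,0],"turn": [0,0,0]},{"gripper": 1,"slide": [0,0,0],"turn": [0,0,0]},{"gripper": 1,"slide": [0,0,0],"turn": [0,0,0]},{"gripper": 1,"slide": [0,0,0],"turn": [0,0,0]},{"gripper": 1,"slide": [0,0,0],"turn": [0,0,0]}]' --grip_force 60

```text
t: 5.75
ee_pos: [0.3543, 0.2628, 0.0023]
eef_rot: [0.0, 0.633, 0.774, 0.002]
ft_force: [-0.7, 0.4, 0.1]
width: 0.002
finger_force: 0.0
```

```bash
python3 - <<'E'
from h import *
from plant import arm
s=arm.get_state();print(s["width"],s["finger_force"],s["ft_force"].round(1))
A=now();where(A)
z=.23
B=down(.40,.235,z,.15);C=down(.47,0.02,z,-.05)
rows(A,down(.3535,.2614,.12,.2),6);rows(A,B);rows(B,C);rows(C,down(.4544,-.2195,z,-.318))
E
```

```text
0.0019364134514961004 0.0 [-0.7  0.4  0.1]
pos [0.3543 0.2628 0.0023] ya 0.2004 z [ 0.0022  0.0023 -1.    ]
6 rows slide [-0.006 -0.005 -0.654] turn [ 0.005 -0.003  0.001]
8 rows slide [-0.147  0.168 -0.949] turn [ 0.004 -0.003  0.072]
8 rows slide [-0.914  0.236  0.   ] turn [0.    0.    0.286]
9 rows slide [-0.887  0.093  0.   ] turn [0.    0.    0.341]
```

```bash
python3 - <<'E'
from h import *
from plant import eyes
w=eyes.grab_frame("wrist");t=eyes.grab_frame("scene")
pickle.dump(w,open("w3.pkl","wb"));pickle.dump(t,open("s3.pkl","wb"))
c=cv2.resize(t["pixels"][260:420,220:420],(600,480))
cv2.imwrite("pics/m.png",cv2.resize(np.hstack([w["pixels"],c]),(800,310)))
E
```

```text
(no output)
```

View pics/m.png

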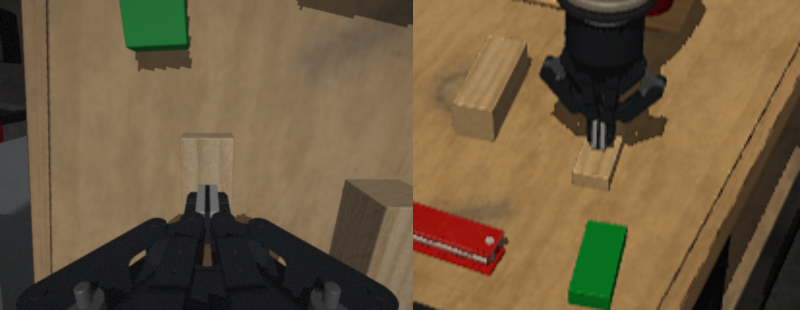

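The wrist half shows the shut fingers at about (207,190), over the board. The scene half shows the tips on or above its top at about (600,148). I missed it by closing too high. I'll work out the tips' true height.

```bash
python3 - <<'E'
from h import *
from plant import arm
f=pickle.load(open("s3.pkl","rb"));w=pickle.load(open("w3.pkl","rb"))
for z in (0,.01,.02,.03,.04): print(z,proj(f,[[.3543,.2628,z]]).round(1),proj(w,[[.3543,.2628,z]]).round(1))
for n,ff in (("s",f),("w",w)): print(n,proj(ff,corners((.3535,.2614,.2),(.038,.088),.019)).round(0).tolist())
im=f["pixels"][315:360,290:345];im2=w["pixels"][180:360,250:400]
cv2.imwrite("pics/tip.png",np.hstack([cv2.resize(im,(400,327),interpolation=2),cv2.resize(im2,(273,327),interpolation=2)]))
s=arm.get_state();print(s["joints"].round(3),s["effort"].round(1))
E
```

```text
0 [[317.  342.7]] [[321.4 282.6]]
0.01 [[317.1 339. ]] [[321.4 291. ]]
0.02 [[317.3 335.3]] [[321.5 300.4]]
0.03 [[317.4 331.5]] [[321.5 310.9]]
0.04 [[317.5 327.7]] [[321.6 322.9]]
s [[332.0, 323.0], [314.0, 319.0], [303.0, 349.0], [322.0, 352.0]]
w [[283.0, 377.0], [356.0, 377.0], [362.0, 213.0], [276.0, 213.0]]
[-0.257  0.442 -0.612  2.248  0.471  0.573 -1.026] [  0.  -69.6  -8.1 -25.2   0.   -0.    0. ]
```

View pics/tip.png

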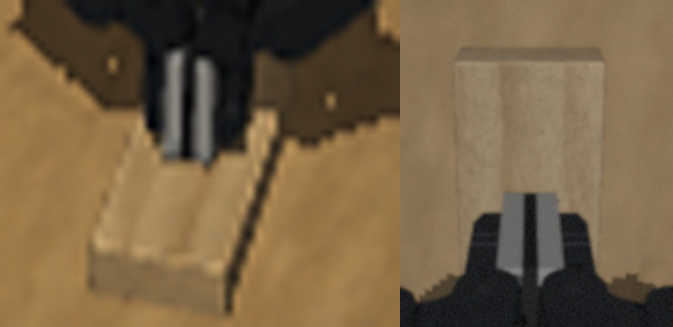

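The tips come out about 20 mm above the reported TCP height: z is about 0.022 with TCP at 0.002, and they do sit over the board. Open, go about 17 mm lower while watching force, then close.

>>> arm_command --motion '[{"gripper": -1,"slide": [0.02,-0.02,0],"turn": [0.05,-0.03,0]},{"gripper": -1,"slide": [0,0,0],"turn": [0,0,0]},{"gripper": -1,"slide": [0,0,0],"turn": [0,0,0]},{"gripper": -1,"slide": [0,0,0],"turn": [0,0,0]},{"gripper": -1,"slide": [0,0,0.2],"turn": [0,0,0]},{"gripper": -1,"slide": [0,0,0.2],"turn": [0,0,0]},{"gripper": -1,"slide": [0,0,0],"turn": [0,0,0]}]'

```text
t: 6.55
ee_pos: [0.3531, 0.2629, -0.0107]
eef_rot: [-0.0, 0.633, 0.774, -0.002]
ft_force: [-0.1, -0.3, -0.2]
width: 1.001
finger_force: 0.0
```

```bash
python3 - <<'E'
from h import *
from plant import arm,eyes
A=now();where(A);rows(A,down(.3537,.2618,-.014,.2),1)
f=eyes.grab_frame("wrist");refine(f,(.3535,.2614,.2),(.038,.088),.019)
E
```

```text
pos [ 0.3531  0.2629 -0.0107] ya 0.2005 z [-0.0026 -0.0019 -1.    ]
1 rows slide [-0.04   0.014  0.112] turn [-0.034  0.016  0.006]
refined [0.3539 0.262  0.2005] contrast +y,-y,+x,-x [27.6  5.7 10.7  5.4]
```

>>> arm_command --motion '[{"gripper": -1,"slide": [-0.02,0.02,0.15],"turn": [-0.03,0.02,0]},{"gripper": 1,"slide": [0,0,0],"turn": [0,0,0]},{"gripper": 1,"slide": [0,0,0],"turn": [0,0,0]},{"gripper": 1,"slide": [0,0,0],"turn": [0,0,0]},{"gripper": 1,"slide": [0,0,0],"turn": [0,0,0]},{"gripper": 1,"slide": [0,0,0],"turn": [0,0,0]}]' --grip_force 50

```text
t: 7.2
ee_pos: [0.3543, 0.2628, -0.0139]
eef_rot: [0.0, 0.633, 0.774, 0.001]
ft_force: [-2.2, -2.2, 10.4]
width: 0.431
finger_force: 49.3
```

```bash
python3 - <<'E'
from h import *
from plant import arm,eyes
s=arm.get_state();print(s["width"],s["finger_force"],s["ft_force"].round(1))
A=now();where(A)
f=eyes.grab_frame("wrist");pickle.dump(f,open("w_held.pkl","wb"));refine(f,(.3535,.2614,.2),(.038,.088),.019)
E
```

```text
0.4308500698289811 49.28551375865936 [-2.2 -2.2 10.4]
pos [ 0.3543  0.2628 -0.0139] ya 0.2004 z [ 0.0011  0.001  -1.    ]
refined [0.3542 0.2619 0.1943] contrast +y,-y,+x,-x [30.   5.3 45.7 22.2]
```

Gripped: opening 36.6 mm, 49 N. Lift straight up.

>>> arm_command --motion '[{"gripper": 1,"slide": [0,0,-0.4],"turn": [0,0,0]},{"gripper": 1,"slide": [0,0,-0.9],"turn": [0,0,0]},{"gripper": 1,"slide": [0,0,-0.95],"turn": [0,0,0]},{"gripper": 1,"slide": [0,0,-0.95],"turn": [0,0,0]},{"gripper": 1,"slide": [0,0,-0.95],"turn": [0,0,0]},{"gripper": 1,"slide": [0,0,-0.95],"turn": [0,0,0]},{"gripper": 1,"slide": [0,0,-0.95],"turn": [0,0,0]},{"gripper": 1,"slide": [0,0,-0.7],"turn": [0,0,0]}]'

```text
t: 8.05
ee_pos: [0.3539, 0.2629, 0.1906]
eef_rot: [0.0, 0.633, 0.774, 0.001]
ft_force: [-0.4, -1.1, -1.7]
width: 0.43
finger_force: 51.4
```

```bash
python3 - <<'E'
from h import *
from plant import arm,eyes
s=arm.get_state();print(s["width"],s["finger_force"],s["ft_force"].round(1))
A=now();where(A)
f=eyes.grab_frame("wrist");pickle.dump(f,open("w_held2.pkl","wb"))
z=A[2,3]; o=A[:3,3]
p=refine(f,(o[0],o[1],.2),(.038,.088),z+.0139+.019)
d=np.array([p[0]-o[0],p[1]-o[1]]);print("tool x,y offset",d@A[:2,0],d@A[:2,1])
B=down(.385,.235,.2,.17);C=down(.47,.0,.2,-.06);E=down(.4547,-.2186,.2,-.318)
rows(A,C,11);rows(C,E,10)
E
```

```text
0.43007312856027313 51.43730342388153 [-0.4 -1.1 -1.7]
pos [0.3539 0.2629 0.1906] ya 0.2009 z [ 0.0019  0.0018 -1.    ]
refined [0.3534 0.2613 0.161 ] contrast +y,-y,+x,-x [29.7  5.6 46.2 25.7]
tool x,y offset -0.0014003939590201996 -0.0008391327363119206
11 rows slide [-0.825  0.286 -0.029] turn [ 0.002 -0.002  0.272]
10 rows slide [-0.728  0.078  0.   ] turn [0.    0.    0.296]
```

>>> arm_command --motion '[{"gripper": 1,"slide": [-0.82,0.29,-0.03],"turn": [0,0,0.27]},{"gripper": 1,"slide": [-0.82,0.29,-0.03],"turn": [0,0,0.27]},{"gripper": 1,"slide": [-0.82,0.29,-0.03],"turn": [0,0,0.27]},{"gripper": 1,"slide": [-0.82,0.29,-0.03],"turn": [0,0,0.27]},{"gripper": 1,"slide": [-0.82,0.29,-0.03],"turn": [0,0,0.27]},{"gripper": 1,"slide": [-0.82,0.29,-0.03],"turn": [0,0,0.27]},{"gripper": 1,"slide": [-0.82,0.29,-0.03],"turn": [0,0,0.27]},{"gripper": 1,"slide": [-0.82,0.29,-0.03],"turn": [0,0,0.27]}]'

```text
t: 8.9
ee_pos: [0.4462, 0.0748, 0.1958]
eef_rot: [-0.0, 0.703, 0.711, 0.001]
ft_force: [0.2, 0.1, -1.6]
width: 0.429
finger_force: 51.4
```

>>> arm_command --motion '[{"gripper": 1,"slide": [-0.82,0.29,-0.03],"turn": [0,0,0.27]},{"gripper": 1,"slide": [-0.82,0.29,-0.03],"turn": [0,0,0.27]},{"gripper": 1,"slide": [-0.82,0.29,-0.03],"turn": [0,0,0.27]},{"gripper": 1,"slide": [-0.73,0.08,0],"turn": [0,0,0.3]},{"gripper": 1,"slide": [-0.73,0.08,0],"turn": [0,0,0.3]},{"gripper": 1,"slide": [-0.73,0.08,0],"turn": [0,0,0.3]},{"gripper": 1,"slide": [-0.73,0.08,0],"turn": [0,0,0.3]},{"gripper": 1,"slide": [-0.73,0.08,0],"turn": [0,0,0.3]}]'

```text
t: 9.7
ee_pos: [0.471, -0.1103, 0.1979]
eef_rot: [-0.0, 0.772, 0.636, 0.001]
ft_force: [0.3, -0.6, -1.3]
width: 0.428
finger_force: 51.4
```

>>> arm_command --motion '[{"gripper": 1,"slide": [-0.73,0.08,0],"turn": [0,0,0.3]},{"gripper": 1,"slide": [-0.73,0.08,0],"turn": [0,0,0.3]},{"gripper": 1,"slide": [-0.73,0.08,0],"turn": [0,0,0.3]},{"gripper": 1,"slide": [-0.73,0.08,0],"turn": [0,0,0.3]},{"gripper": 1,"slide": [0,0,0],"turn": [0,0,0]}]'

```text
t: 10.2
ee_pos: [0.4598, -0.1997, 0.1975]
eef_rot: [-0.0, 0.805, 0.594, 0.0]
ft_force: [0.3, 0.3, -2.7]
width: 0.432
finger_force: 51.4
```

```bash
python3 - <<'E'
from h import *
A=now();where(A)
rows(A,down(.4547,-.2186,.05,-.318),7)
E
```

```text
pos [ 0.4598 -0.1997  0.1975] ya -0.3 z [ 1.e-04  5.e-04 -1.e+00]
7 rows slide [-0.093  0.004  0.702] turn [-0.    -0.001  0.03 ]
```

>>> arm_command --motion '[{"gripper": 1,"slide": [-0.66,0.03,0],"turn": [0,0,0.21]},{"gripper": 1,"slide": [0,0,0.8],"turn": [0,0,0]},{"gripper": 1,"slide": [0,0,0.8],"turn": [0,0,0]},{"gripper": 1,"slide": [0,0,0.8],"turn": [0,0,0]},{"gripper": 1,"slide": [0,0,0.8],"turn": [0,0,0]},{"gripper": 1,"slide": [0,0,0.8],"turn": [0,0,0]},{"gripper": 1,"slide": [0,0,0.9],"turn": [0,0,0]},{"gripper": 1,"slide": [0,0,0],"turn": [0,0,0]}]'

```text
t: 11.0
ee_pos: [0.454, -0.2147, 0.0481]
eef_rot: [-0.002, 0.809, 0.588, -0.001]
ft_force: [-0.7, -0.5, 0.0]
width: 0.425
finger_force: 51.4
```

```bash
python3 - <<'E'
from h import *
from plant import eyes
A=now();where(A);rows(A,down(.4547,-.2186,.012,-.318),2)
f=eyes.grab_frame("wrist");s=eyes.grab_frame("scene");z=A[2,3]
p=A[:2,3]-.0011*A[:2,0]
wi=f["pixels"].copy();si=s["pixels"].copy()
for im,g in((wi,f),(si,s)):
    for q,zz,c in(((.4544,-.2195,-.318),.019,(0,0,255)),((p[0],p[1],-.318),z+.0329,(255,0,0))):
        cv2.polylines(im,[(proj(g,corners(q,(.038,.088),zz))*16).astype(np.int32)],True,c,1,0,4)
cv2.imwrite("pics/pl.png",np.hstack([wi[120:420,200:450],cv2.resize(si[170:240,310:410],(429,300),interpolation=2)]))
E
```

```text
pos [ 0.454  -0.2147  0.0481] ya -0.3128 z [-0.0038  0.0031 -1.    ]
2 rows slide [-0.06   0.034  0.601] turn [-0.026 -0.01   0.03 ]
```

View pics/pl.png

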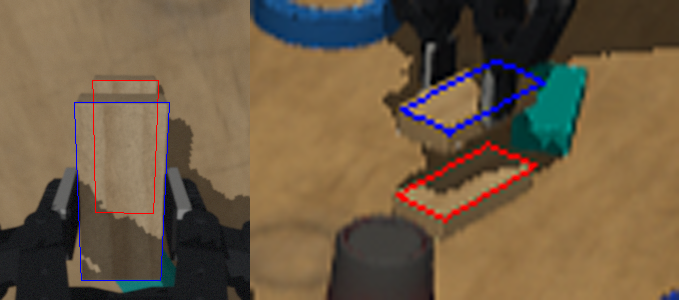

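The left part shows the held board matching its blue prediction. The base board's top matches the red outline, and the thin strips above both are their end faces. The scene part agrees within calibration. Continue down with the small correction.

>>> arm_command --motion '[{"gripper": 1,"slide": [-0.06,0.03,0.6],"turn": [-0.03,-0.01,0.03]},{"gripper": 1,"slide": [-0.06,0.03,0.5],"turn": [-0.03,-0.01,0.03]},{"gripper": 1,"slide": [0,0,0],"turn": [0,0,0]}]'

```text
t: 11.4
ee_pos: [0.4565, -0.2194, 0.0178]
eef_rot: [0.002, 0.81, 0.586, 0.001]
ft_force: [-0.6, 0.6, -2.7]
width: 0.427
finger_force: 51.4
```

```bash
python3 - <<'E'
from h import *
from plant import arm
A=now();where(A);rows(A,down(.4547,-.2186,.005,-.318),1);print(arm.get_state()["ft_force"])
E
```

```text
pos [ 0.4565 -0.2194  0.0178] ya -0.3184 z [ 0.0047 -0.0022 -1.    ]
1 rows slide [ 0.006 -0.066  0.428] turn [ 0.059  0.007 -0.004]
[-0.55243719  0.59635216 -2.69730433]
```

```bash
cat >> h.py <<'E'
def settled(n=6,show=True):
    from plant import eyes
    Ts=[]
    for _ in range(n): Ts.append(now()); eyes.grab_frame("wrist")
    if show:
        for T in Ts: where(T)
    M=np.mean(Ts,0);M[:3,:3]=R.from_matrix([T[:3,:3] for T in Ts]).mean().as_matrix();return M
E
python3 - <<'E'
from h import *
A=settled();where(A);rows(A,down(.4547,-.2186,.005,-.318),1)
E
```

```text
pos [ 0.4565 -0.2194  0.0178] ya -0.3184 z [ 0.0047 -0.0022 -1.    ]
pos [ 0.4569 -0.2193  0.0186] ya -0.3182 z [ 0.0054 -0.0024 -1.    ]
pos [ 0.4572 -0.2194  0.019 ] ya -0.3181 z [ 0.0062 -0.0027 -1.    ]
pos [ 0.4574 -0.2194  0.0191] ya -0.318 z [ 0.0066 -0.0028 -1.    ]
pos [ 0.4574 -0.2193  0.0191] ya -0.3179 z [ 0.0068 -0.0029 -1.    ]
pos [ 0.4573 -0.2193  0.0189] ya -0.318 z [ 0.0066 -0.0029 -1.    ]
pos [ 0.4571 -0.2193  0.0188] ya -0.3181 z [ 0.006  -0.0027 -1.    ]
1 rows slide [-0.001 -0.087  0.458] turn [ 0.075  0.007 -0.001]
```

>>> arm_command --motion '[{"gripper": 1,"slide": [0,-0.08,0.14],"turn": [0.07,0,0]},{"gripper": 1,"slide": [0,0,0.12],"turn": [0,0,0]},{"gripper": 1,"slide": [0,0,0],"turn": [0,0,0]},{"gripper": 1,"slide": [0,0,0],"turn": [0,0,0]},{"gripper": 1,"slide": [0,0,0],"turn": [0,0,0]}]'

```text
t: 12.2
ee_pos: [0.4543, -0.2183, 0.0099]
eef_rot: [-0.0, 0.81, 0.586, -0.0]
ft_force: [-0.5, -0.3, -1.5]
width: 0.431
finger_force: 51.4
```

```bash
python3 - <<'E'
from h import *
from plant import arm
A=settled(3);rows(A,down(.4547,-.2186,.005,-.318),1);print(arm.get_state()["ft_force"])
E
```

```text
pos [ 0.4543 -0.2183  0.0099] ya -0.318 z [-7.e-04 -2.e-04 -1.e+00]
pos [ 0.4544 -0.2183  0.0099] ya -0.318 z [-7.e-04 -3.e-04 -1.e+00]
pos [ 0.4544 -0.2183  0.0099] ya -0.318 z [-6.e-04 -3.e-04 -1.e+00]
1 rows slide [-0.006  0.014  0.163] turn [-0.006  0.005  0.   ]
[-0.23102107 -0.26678836 -1.94783417]
```

>>> arm_command --motion '[{"gripper": 1,"slide": [0,0.01,0.1],"turn": [0,0,0]},{"gripper": 1,"slide": [0,0,0.05],"turn": [0,0,0]},{"gripper": 1,"slide": [0,0,0],"turn": [0,0,0]},{"gripper": 1,"slide": [0,0,0],"turn": [0,0,0]},{"gripper": 1,"slide": [0,0,0],"turn": [0,0,0]}]'

```text
t: 12.85
ee_pos: [0.4545, -0.2184, 0.0053]
eef_rot: [-0.0, 0.81, 0.586, -0.0]
ft_force: [0.0, -0.3, -1.9]
width: 0.425
finger_force: 51.4
```

```bash
python3 - <<'E'
from h import *
from plant import arm
A=settled(3);print(arm.get_state()["ft_force"])
E
```

```text
pos [ 0.4545 -0.2184  0.0053] ya -0.318 z [-8.e-04 -2.e-04 -1.e+00]
pos [ 0.4545 -0.2184  0.0053] ya -0.318 z [-8.e-04 -2.e-04 -1.e+00]
pos [ 0.4546 -0.2184  0.0053] ya -0.318 z [-8.e-04 -2.e-04 -1.e+00]
[ 0.39257334 -0.27300288 -1.51763375]
```

Not in contact yet; go on in 1 mm steps.

>>> arm_command --motion '[{"gripper": 1,"slide": [0,0,0.03],"turn": [0,0,0]},{"gripper": 1,"slide": [0,0,0],"turn": [0,0,0]},{"gripper": 1,"slide": [0,0,0],"turn": [0,0,0]}]'

```text
t: 13.3
ee_pos: [0.4546, -0.2185, 0.0051]
eef_rot: [0.0, 0.81, 0.586, -0.0]
ft_force: [-6.3, 2.0, 16.0]
width: 0.43
finger_force: 53.4
```

>>> arm_command --motion '[{"gripper": 1,"slide": [0,0,0.03],"turn": [0,0,0]},{"gripper": 1,"slide": [0,0,0],"turn": [0,0,0]},{"gripper": 1,"slide": [0,0,0],"turn": [0,0,0]}]'

```text
t: 13.6
ee_pos: [0.4547, -0.2185, 0.005]
eef_rot: [0.0, 0.81, 0.586, -0.0]
ft_force: [-11.4, 4.7, 38.5]
width: 0.428
finger_force: 55.9
```

>>> arm_command --motion '[{"gripper": 1,"slide": [0,0,-0.05],"turn": [0,0,0]},{"gripper": 1,"slide": [0,0,0],"turn": [0,0,0]},{"gripper": 0,"slide": [0,0,0],"turn": [0,0,0]},{"gripper": 0,"slide": [0,0,0],"turn": [0,0,0]},{"gripper": -0.5,"slide": [0,0,0],"turn": [0,0,0]},{"gripper": -1,"slide": [0,0,0],"turn": [0,0,0]},{"gripper": -1,"slide": [0,0,0],"turn": [0,0,0]}]'

```text
t: 14.3
ee_pos: [0.4546, -0.2184, 0.005]
eef_rot: [-0.0, 0.81, 0.586, -0.0]
ft_force: [-0.9, -0.4, -1.0]
width: 0.983
finger_force: 0.0
```

>>> arm_command --motion '[{"gripper": -1,"slide": [0,0,-0.3],"turn": [0,0,0]},{"gripper": -1,"slide": [0,0,-0.9],"turn": [0,0,0]},{"gripper": -1,"slide": [0,0,-0.95],"turn": [0,0,0]},{"gripper": -1,"slide": [0,0,-0.95],"turn": [0,0,0]},{"gripper": -1,"slide": [0,0,-0.95],"turn": [0,0,0]},{"gripper": -1,"slide": [0,0,-0.95],"turn": [0,0,0]},{"gripper": -1,"slide": [0,0,-0.95],"turn": [0,0,0]},{"gripper": -1,"slide": [0,0,-0.95],"turn": [0,0,0]}]'

```text
t: 15.1
ee_pos: [0.4545, -0.2182, 0.2141]
eef_rot: [0.0, 0.81, 0.586, -0.0]
ft_force: [-0.9, -0.6, 0.3]
width: 0.996
finger_force: 0.0
```

```bash
python3 - <<'E'
from h import *
from plant import eyes
A=settled(3,False);where(A)
f=eyes.grab_frame("wrist");s=eyes.grab_frame("scene");t=eyes.grab_frame("top")
p=refine(f,(.4544,-.2195,-.318),(.038,.088),.038)
o=[]
for g in (f,t,s):
    u,v=proj(g,[[.4544,-.2195,.03]])[0].astype(int); k=60 if g is f else 35
    o.append(cv2.resize(g["pixels"][v-k:v+k,u-k:u+k],(266,400),interpolation=2) if 0 else cv2.resize(g["pixels"][v-k:v+k,u-k:u+k],(266,266),interpolation=2))
cv2.imwrite("pics/st.png",np.hstack(o))
C=down(.47,0.02,.21,-.05);Q=down(.4975,.2342,.21,.198)
rows(A,C,9);rows(C,Q,8)
E
```

```text
pos [ 0.4558 -0.2186  0.2163] ya -0.3179 z [ 0.0031 -0.002  -1.    ]
refined [ 0.4545 -0.2202 -0.3115] contrast +y,-y,+x,-x [21.4 30.5 35.9  6.2]
9 rows slide [ 0.879 -0.123  0.022] turn [ 0.004  0.002 -0.341]
8 rows slide [0.887 0.167 0.   ] turn [ 0.     0.    -0.355]
```

View pics/st.png

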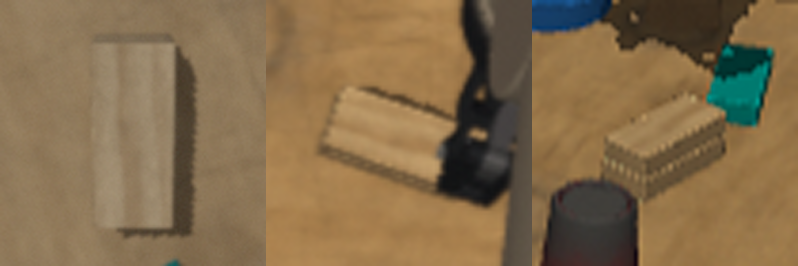

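All three crops show the boards stacked flush, with the edges of both layers continuous. Now the block.

>>> arm_command --motion '[{"gripper": -1,"slide": [0.88,-0.12,0],"turn": [0,0,-0.34]},{"gripper": -1,"slide": [0.88,-0.12,0],"turn": [0,0,-0.34]},{"gripper": -1,"slide": [0.88,-0.12,0],"turn": [0,0,-0.34]},{"gripper": -1,"slide": [0.88,-0.12,0],"turn": [0,0,-0.34]},{"gripper": -1,"slide": [0.88,-0.12,0],"turn": [0,0,-0.34]},{"gripper": -1,"slide": [0.88,-0.12,0],"turn": [0,0,-0.34]},{"gripper": -1,"slide": [0.88,-0.12,0],"turn": [0,0,-0.34]},{"gripper": -1,"slide": [0.88,-0.12,0],"turn": [0,0,-0.34]}]'

```text
t: 16.2
ee_pos: [0.4708, -0.0052, 0.2111]
eef_rot: [-0.001, 0.735, 0.679, -0.001]
ft_force: [0.6, 0.2, -0.2]
width: 1.002
finger_force: 0.0
```

>>> arm_command --motion '[{"gripper": -1,"slide": [0.88,-0.12,0],"turn": [0,0,-0.34]},{"gripper": -1,"slide": [0.89,0.17,0],"turn": [0,0,-0.35]},{"gripper": -1,"slide": [0.89,0.17,0],"turn": [0,0,-0.35]},{"gripper": -1,"slide": [0.89,0.17,0],"turn": [0,0,-0.35]},{"gripper": -1,"slide": [0.89,0.17,0],"turn": [0,0,-0.35]},{"gripper": -1,"slide": [0.89,0.17,0],"turn": [0,0,-0.35]},{"gripper": -1,"slide": [0.89,0.17,0],"turn": [0,0,-0.35]},{"gripper": -1,"slide": [0.89,0.17,0],"turn": [0,0,-0.35]}]'

```text
t: 17.0
ee_pos: [0.4975, 0.209, 0.2109]
eef_rot: [-0.001, 0.647, 0.763, -0.001]
ft_force: [1.2, -0.4, 0.9]
width: 1.002
finger_force: 0.0
```

```bash
python3 - <<'E'
from h import *
from plant import eyes
A=settled(3,False);where(A)
f=eyes.grab_frame("wrist")
p=refine(f,(.497,.2342,.198),(.045,.12),.045)
rows(A,down(p[0],p[1],.12,p[2]),4)
E
```

```text
pos [0.4972 0.2114 0.211 ] ya 0.1674 z [-2.4e-03  8.0e-04 -1.0e+00]
refined [0.5039 0.236  0.1658] contrast +y,-y,+x,-x [ 6.5 35.3  0.3 10.7]
4 rows slide [0.192 0.09  0.759] turn [-0.007 -0.003  0.005]
```

>>> arm_command --motion '[{"gripper": -1,"slide": [0.18,0.04,0.75],"turn": [0,0,-0.08]},{"gripper": -1,"slide": [0.18,0.04,0.75],"turn": [0,0,-0.08]},{"gripper": -1,"slide": [0.18,0.04,0.75],"turn": [0,0,-0.08]},{"gripper": -1,"slide": [0.18,0.04,0.75],"turn": [0,0,-0.08]},{"gripper": -1,"slide": [0,0,0],"turn": [0,0,0]},{"gripper": -1,"slide": [0,0,0],"turn": [0,0,0]},{"gripper": -1,"slide": [0,0,0],"turn": [0,0,0]}]'

```text
t: 17.9
ee_pos: [0.4995, 0.2297, 0.123]
eef_rot: [0.0, 0.637, 0.771, 0.0]
ft_force: [-0.1, 1.0, 0.5]
width: 1.004
finger_force: 0.0
```

```bash
python3 - <<'E'
from h import *
from plant import eyes
A=settled(3,False);where(A)
f=eyes.grab_frame("wrist");im=f["pixels"].copy()
for p0 in ((.497,.2342,.198),(.495,.234,.19),(.4961,.2336,.17)):
    p=refine(f,p0,(.045,.12),.045,.003)
for p,c in ((p,(255,0,0)),((.497,.2342,.196),(0,0,255))):
    cv2.polylines(im,[(proj(f,corners(p,(.045,.12),.045))*16).astype(np.int32)],True,c,1,0,4)
cv2.imwrite("pics/blk.png",cv2.resize(im[60:400,180:480],(600,600*340//300))[:600])
E
```

```text
pos [0.4996 0.2298 0.123 ] ya 0.1898 z [ 7.e-04 -1.e-04 -1.e+00]
refined [0.5042 0.2359 0.1787] contrast +y,-y,+x,-x [18.9 26.   0.3 12.5]
refined [0.5042 0.2359 0.1791] contrast +y,-y,+x,-x [18.8 26.4  0.3 12.5]
refined [0.5042 0.2359 0.179 ] contrast +y,-y,+x,-x [18.9 26.2  0.3 12.5]
```

View pics/blk.png

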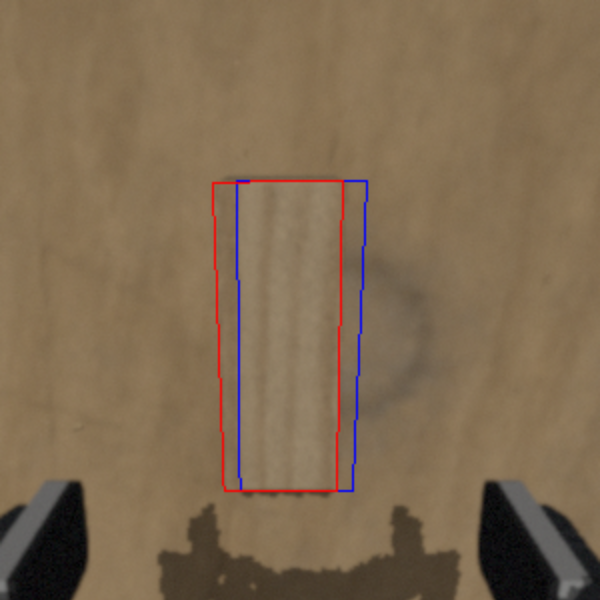

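The wrist view shows the block at about (290,335) in the crop, with length matching. The left and right edges are low in contrast, and the red prior looks better on the right. I'll check the cross-profile numerically.

```bash
python3 - <<'E'
from h import *
from plant import eyes
f=eyes.grab_frame("wrist")
def prof(f,p,z,ax):
    s=np.arange(-40,41,2)/1000.; l=np.linspace(-.05,.05,60) if ax==0 else np.linspace(-.015,.015,30)
    if ax==1: s=np.r_[np.arange(-76,-46,2),np.arange(46,78,2)]/1000.
    S,Lg=np.meshgrid(s,l); q=np.c_[S.ravel(),Lg.ravel()] if ax==0 else np.c_[Lg.ravel(),S.ravel()]
    c,n=np.cos(p[2]),np.sin(p[2]); uv=proj(f,np.c_[q@np.array([[c,n],[-n,c]])+p[:2],np.full(len(q),z)]).astype(np.float32)
    v=cv2.remap(f["pixels"].astype(np.float32),uv[:,:1],uv[:,1:],1)[:,0].reshape(*S.shape,3).mean(0)
    print(" ".join(f"{int(a*1000)}:{int(b[0])}/{int(b[2])}" for a,b in zip(s,v)))
P=(.497,.2342,.192)
print("now");prof(f,P,.045,0)
g=pickle.load(open("w_loose2.pkl","rb"));print("w_loose2");prof(g,P,.045,0)
g=pickle.load(open("w_loose.pkl","rb"));print("w_loose");prof(g,P,.045,0)
g=pickle.load(open("top1.pkl","rb"));print("top");prof(g,P,.045,0)
g=pickle.load(open("scene1.pkl","rb"));print("scene");prof(g,P,.045,0)
print("len now");prof(f,P,.045,1)
E
```

```text
now
-40:80/131 -38:80/131 -36:81/132 -34:82/134 -32:83/135 -30:83/135 -28:83/134 -26:82/133 -24:82/133 -22:81/128 -20:84/131 -18:80/128 -16:83/131 -14:96/140 -12:99/143 -10:98/143 -8:93/139 -6:90/136 -4:94/139 -2:99/143 0:100/144 2:98/142 4:93/138 6:94/139 8:98/142 10:99/143 12:100/144 14:98/142 16:92/137 18:86/132 20:84/131 22:88/132 24:82/121 26:83/123 28:83/123 30:83/122 32:83/122 34:82/122 36:82/122 38:82/122 40:82/122
w_loose2
-40:60/81 -38:48/61 -36:49/63 -34:49/64 -32:51/65 -30:52/66 -28:54/68 -26:56/71 -24:57/73 -22:76/100 -20:87/118 -18:84/118 -16:84/118 -14:91/125 -12:92/126 -10:90/125 -8:87/124 -6:84/124 -4:89/129 -2:95/135 0:99/139 2:98/138 4:93/135 6:94/136 8:98/140 10:101/143 12:102/145 14:101/144 16:95/141 18:91/138 20:90/139 22:93/139 24:87/130 26:87/129 28:87/129 30:86/129 32:86/130 34:87/132 36:88/134 38:89/136 40:89/137
w_loose
-40:91/145 -38:92/145 -36:92/144 -34:83/132 -32:56/87 -30:51/77 -28:52/77 -26:52/77 -24:53/80 -22:76/116 -20:93/142 -18:89/140 -16:94/143 -14:105/152 -12:109/155 -10:108/154 -8:102/150 -6:100/148 -4:104/151 -2:108/154 0:109/155 2:107/153 4:1
[... 662 characters left out ...]
32:39/76 -30:39/77 -28:40/77 -26:40/75 -24:37/71 -22:35/64 -20:48/90 -18:72/143 -16:69/140 -14:71/141 -12:78/149 -10:84/155 -8:86/157 -6:82/154 -4:78/149 -2:80/151 0:85/156 2:87/157 4:86/156 6:83/153 8:81/152 10:83/153 12:87/157 14:87/157 16:85/156 18:80/151 20:74/144 22:72/143 24:76/147 26:70/133 28:71/133 30:71/134 32:70/134 34:69/133 36:69/133 38:69/132 40:68/131
len now
-76:84/135 -74:84/135 -72:83/133 -70:83/133 -68:84/134 -66:85/135 -64:84/134 -62:69/113 -60:57/90 -58:92/136 -56:96/140 -54:96/140 -52:96/140 -50:96/140 -48:96/140 46:96/141 48:96/140 50:95/140 52:96/140 54:96/141 56:96/141 58:96/141 60:92/135 62:77/120 64:86/137 66:85/137 68:85/137 70:85/137 72:86/138 74:85/137 76:86/138
```

Profile edges at -22.5 and +23 mm confirm the block at about (0.497, 0.235). Descend.

```bash
python3 - <<'E'
from h import *
A=settled(1,False);rows(A,down(.4971,.235,-.003,.194),5)
E
```

```text
5 rows slide [ 0.035 -0.008  0.837] turn [ 0.001  0.    -0.008]
```

>>> arm_command --motion '[{"gripper": -1,"slide": [0.18,-0.04,0.6],"turn": [0,0,-0.04]},{"gripper": -1,"slide": [0,0,0.9],"turn": [0,0,0]},{"gripper": -1,"slide": [0,0,0.9],"turn": [0,0,0]},{"gripper": -1,"slide": [0,0,0.9],"turn": [0,0,0]},{"gripper": -1,"slide": [0,0,0.8],"turn": [0,0,0]},{"gripper": -1,"slide": [0,0,0],"turn": [0,0,0]},{"gripper": -1,"slide": [0,0,0],"turn": [0,0,0]},{"gripper": -1,"slide": [0,0,0],"turn": [0,0,0]}]'

```text
t: 19.0
ee_pos: [0.4974, 0.2357, 0.0003]
eef_rot: [0.0, 0.635, 0.772, 0.0]
ft_force: [0.3, 0.5, -0.7]
width: 0.999
finger_force: 0.0
```

```bash
python3 - <<'E'
from h import *
A=settled(3);rows(A,down(.4971,.235,-.003,.194),1)
E
```

```text
pos [4.974e-01 2.357e-01 3.000e-04] ya 0.1942 z [ 8.e-04  4.e-04 -1.e+00]
pos [4.975e-01 2.356e-01 3.000e-04] ya 0.1941 z [ 1.1e-03  5.0e-04 -1.0e+00]
pos [4.975e-01 2.355e-01 3.000e-04] ya 0.1941 z [ 1.3e-03  4.0e-04 -1.0e+00]
1 rows slide [-0.018 -0.016  0.11 ] turn [ 0.013 -0.003  0.001]
```

>>> arm_command --motion '[{"gripper": -1,"slide": [-0.02,-0.02,0.08],"turn": [0,0,0]},{"gripper": 1,"slide": [0,0,0],"turn": [0,0,0]},{"gripper": 1,"slide": [0,0,0],"turn": [0,0,0]},{"gripper": 1,"slide": [0,0,0],"turn": [0,0,0]},{"gripper": 1,"slide": [0,0,0],"turn": [0,0,0]},{"gripper": 1,"slide": [0,0,0],"turn": [0,0,0]},{"gripper": 1,"slide": [0,0,0],"turn": [0,0,0]}]' --grip_force 70

```text
t: 19.85
ee_pos: [0.4963, 0.2346, -0.0031]
eef_rot: [0.0, 0.635, 0.772, -0.0]
ft_force: [-1.3, -2.4, 9.1]
width: 0.518
finger_force: 72.1
```

```bash
cat >> h.py <<'E'
def ends(f,c,ax,z,half=.06):
    """position along tool-x (ax, 2-vec) of the far end edge of a held piece, relative to c"""
    s=np.arange(.03,.08,.0005); n=np.array([-ax[1],ax[0]])
    q=(c+s[:,None,None]*ax+np.linspace(-.012,.012,25)[None,:,None]*n).reshape(-1,2)
    uv=proj(f,np.c_[q,np.full(len(q),z)]).astype(np.float32)
    v=cv2.remap(f["pixels"].astype(np.float32),uv[:,:1],uv[:,1:],1)[:,0,:].mean(1).reshape(len(s),-1).mean(1)
    i=np.argsort(np.diff(v))[:3]; print("far end falls at",(s[i]*1000+.25),"mm")
E
python3 - <<'E'
from h import *
from plant import arm,eyes
A=settled(3);s=arm.get_state();print(s["width"],s["finger_force"],s["ft_force"].round(1))
f=eyes.grab_frame("wrist");ends(f,A[:2,3],A[:2,0],.045)
E
```

```text
pos [ 0.4963  0.2346 -0.0031] ya 0.1943 z [-3.e-04 -4.e-04 -1.e+00]
pos [ 0.4964  0.2346 -0.0031] ya 0.1943 z [-3.e-04 -3.e-04 -1.e+00]
pos [ 0.4964  0.2346 -0.0031] ya 0.1942 z [-3.e-04 -4.e-04 -1.e+00]
0.5123862826632779 72.13927745819092 [-2.  -2.3  8.4]
far end falls at [59.75 59.25 60.25] mm
```

>>> arm_command --motion '[{"gripper": 1,"slide": [0,0,-0.3],"turn": [0,0,0]},{"gripper": 1,"slide": [0,0,-0.8],"turn": [0,0,0]},{"gripper": 1,"slide": [0,0,-0.95],"turn": [0,0,0]},{"gripper": 1,"slide": [0,0,-0.95],"turn": [0,0,0]},{"gripper": 1,"slide": [0,0,-0.95],"turn": [0,0,0]},{"gripper": 1,"slide": [0,0,-0.95],"turn": [0,0,0]},{"gripper": 1,"slide": [0,0,-0.95],"turn": [0,0,0]},{"gripper": 1,"slide": [0,0,-0.7],"turn": [0,0,0]}]'

```text
t: 20.85
ee_pos: [0.4963, 0.2348, 0.1953]
eef_rot: [0.0, 0.635, 0.772, 0.0]
ft_force: [0.3, -0.0, -1.4]
width: 0.512
finger_force: 71.6
```

```bash
python3 - <<'E'
from h import *
from plant import arm,eyes
A=settled(2);s=arm.get_state();print(s["width"],s["finger_force"],s["ft_force"].round(1),s["joints"].round(2))
f=eyes.grab_frame("wrist");ends(f,A[:2,3],A[:2,0],A[2,3]+.0481)
C=down(.48,0,.2,-.06);rows(A,C,9);rows(C,down(.4545,-.2196,.2,-.317),9)
E
```

```text
pos [0.4963 0.2348 0.1953] ya 0.1946 z [ 5.e-04  2.e-04 -1.e+00]
pos [0.4974 0.2356 0.1981] ya 0.1946 z [ 0.0036  0.0014 -1.    ]
0.517285393636487 71.67426824569702 [ 0.1  0.6 -1.8] [ 0.01  0.31 -0.68  1.87  0.22  1.04 -0.57]
far end falls at [59.75 60.25 59.25] mm
9 rows slide [-0.866 -0.133 -0.013] turn [ 0.003 -0.001  0.324]
9 rows slide [-0.82   0.048  0.   ] turn [0.    0.    0.327]
```

Held firmly and centred. Carry it over.

>>> arm_command --motion '[{"gripper": 1,"slide": [-0.86,-0.13,0],"turn": [0,0,0.32]},{"gripper": 1,"slide": [-0.86,-0.13,0],"turn": [0,0,0.32]},{"gripper": 1,"slide": [-0.86,-0.13,0],"turn": [0,0,0.32]},{"gripper": 1,"slide": [-0.86,-0.13,0],"turn": [0,0,0.32]},{"gripper": 1,"slide": [-0.86,-0.13,0],"turn": [0,0,0.32]},{"gripper": 1,"slide": [-0.86,-0.13,0],"turn": [0,0,0.32]},{"gripper": 1,"slide": [-0.86,-0.13,0],"turn": [0,0,0.32]},{"gripper": 1,"slide": [-0.86,-0.13,0],"turn": [0,0,0.32]}]'

```text
t: 21.8
ee_pos: [0.4842, 0.0254, 0.1919]
eef_rot: [-0.001, 0.718, 0.696, -0.001]
ft_force: [0.5, -0.3, -2.0]
width: 0.515
finger_force: 71.7
```

>>> arm_command --motion '[{"gripper": 1,"slide": [-0.86,-0.13,0],"turn": [0,0,0.32]},{"gripper": 1,"slide": [-0.82,0.05,0],"turn": [0,0,0.33]},{"gripper": 1,"slide": [-0.82,0.05,0],"turn": [0,0,0.33]},{"gripper": 1,"slide": [-0.82,0.05,0],"turn": [0,0,0.33]},{"gripper": 1,"slide": [-0.82,0.05,0],"turn": [0,0,0.33]},{"gripper": 1,"slide": [-0.82,0.05,0],"turn": [0,0,0.33]},{"gripper": 1,"slide": [-0.82,0.05,0],"turn": [0,0,0.33]},{"gripper": 1,"slide": [-0.82,0.05,0],"turn": [0,0,0.33]}]'

```text
t: 22.6
ee_pos: [0.4656, -0.172, 0.1924]
eef_rot: [-0.001, 0.793, 0.609, -0.001]
ft_force: [-0.4, 0.1, -1.5]
width: 0.514
finger_force: 71.6
```

>>> arm_command --motion '[{"gripper": 1,"slide": [-0.82,0.05,0],"turn": [0,0,0.33]},{"gripper": 1,"slide": [-0.5,0,0],"turn": [0,0,0.2]},{"gripper": 1,"slide": [0,0,0],"turn": [0,0,0]},{"gripper": 1,"slide": [0,0,0],"turn": [0,0,0]},{"gripper": 1,"slide": [0,0,0],"turn": [0,0,0]}]'

```text
t: 23.1
ee_pos: [0.4575, -0.2085, 0.1932]
eef_rot: [-0.0, 0.806, 0.592, -0.0]
ft_force: [0.3, 0.5, -1.6]
width: 0.512
finger_force: 71.6
```

```bash
python3 - <<'E'
from h import *
A=settled(3,False);where(A);rows(A,down(.4545,-.2196,.08,-.317),5)
E
```

```text
pos [ 0.4575 -0.2085  0.1932] ya -0.3035 z [-5.e-04 -1.e-04 -1.e+00]
5 rows slide [-0.077  0.004  0.755] turn [-0.001  0.001  0.031]
```

>>> arm_command --motion '[{"gripper": 1,"slide": [-0.38,0.02,0.4],"turn": [0,0,0.15]},{"gripper": 1,"slide": [0,0,0.8],"turn": [0,0,0]},{"gripper": 1,"slide": [0,0,0.8],"turn": [0,0,0]},{"gripper": 1,"slide": [0,0,0.8],"turn": [0,0,0]},{"gripper": 1,"slide": [0,0,0.6],"turn": [0,0,0]},{"gripper": 1,"slide": [0,0,0.2],"turn": [0,0,0]},{"gripper": 1,"slide": [0,0,0],"turn": [0,0,0]},{"gripper": 1,"slide": [0,0,0],"turn": [0,0,0]}]'

```text
t: 24.05
ee_pos: [0.4546, -0.2207, 0.0856]
eef_rot: [0.0, 0.81, 0.586, -0.0]
ft_force: [0.6, -0.0, -1.3]
width: 0.515
finger_force: 71.7
```

```bash
python3 - <<'E'
from h import *
A=settled(4);rows(A,down(.4545,-.2196,.05,-.317),2)
E
```

```text
pos [ 0.4546 -0.2207  0.0856] ya -0.3181 z [-2.e-04 -5.e-04 -1.e+00]
pos [ 0.4548 -0.2207  0.0859] ya -0.3182 z [ 4.e-04 -8.e-04 -1.e+00]
pos [ 0.4548 -0.2207  0.086 ] ya -0.3182 z [ 6.e-04 -1.e-03 -1.e+00]
pos [ 0.4548 -0.2207  0.086 ] ya -0.3181 z [ 7.e-04 -1.e-03 -1.e+00]
2 rows slide [ 0.017 -0.01   0.599] turn [ 0.004  0.004 -0.007]
```

>>> arm_command --motion '[{"gripper": 1,"slide": [0.03,-0.01,0.4],"turn": [0,0,0]},{"gripper": 1,"slide": [0,0,0.4],"turn": [0,0,0]},{"gripper": 1,"slide": [0,0,0.35],"turn": [0,0,0]},{"gripper": 1,"slide": [0,0,0],"turn": [0,0,0]},{"gripper": 1,"slide": [0,0,0],"turn": [0,0,0]},{"gripper": 1,"slide": [0,0,0],"turn": [0,0,0]},{"gripper": 1,"slide": [0,0,0],"turn": [0,0,0]}]'

```text
t: 24.95
ee_pos: [0.4546, -0.2196, 0.051]
eef_rot: [0.0, 0.81, 0.586, -0.0]
ft_force: [0.3, 0.5, -1.5]
width: 0.511
finger_force: 71.7
```

```bash
python3 - <<'E'
from h import *
from plant import eyes,spotter
A=settled(5);rows(A,down(.4545,-.2196,.05,-.317),1)
f=eyes.grab_frame("wrist");ends(f,A[:2,3],A[:2,0],A[2,3]+.0481)
t=eyes.grab_frame("scene")
for n in("loose_board","cup_0","press_block"): print(n,[(np.round(d["centre"],3).tolist(),round(d["p"],2)) for d in spotter.find_in(t,n)])
E
```

```text
pos [ 0.4546 -0.2196  0.051 ] ya -0.318 z [-1.e-04 -6.e-04 -1.e+00]
pos [ 0.4545 -0.2196  0.051 ] ya -0.3181 z [-1.e-04 -6.e-04 -1.e+00]
pos [ 0.4545 -0.2196  0.051 ] ya -0.3181 z [-2.e-04 -6.e-04 -1.e+00]
pos [ 0.4545 -0.2196  0.051 ] ya -0.3181 z [-2.e-04 -6.e-04 -1.e+00]
pos [ 0.4544 -0.2195  0.0509] ya -0.318 z [-3.e-04 -5.e-04 -1.e+00]
1 rows slide [-0.001  0.001  0.033] turn [ 0.     0.007 -0.012]
far end falls at [59.75 59.25 60.25] mm
loose_board [([0.291, 0.406, 0.02], 0.89), ([0.445, -0.204, 0.037], 0.54)]
cup_0 [([0.407, 0.022, 0.068], 0.89), ([0.623, 0.045, 0.068], 0.66), ([0.522, 0.022, 0.07], 0.61)]
press_block [([0.453, -0.184, 0.086], 0.93)]
```

The block hovers level and centred about 16 mm above the pile, and the cups have not moved. Hand in.

```bash
python3 -c "
from plant import arm
print(arm.finish_job())"
```

```text
the job is handed in; nothing more can be done
None
```

The thin board is stacked flush on the base board and released, the thick block is held level and centred about 16 mm above the pile, the cups look unmoved, and the job is handed in at about 25 s; my first grasp closed too high and missed, and I don't have the judge's result.

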